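# Prop open the sausage warming box on its stay

## Task

The warming box has to stand open for the next batch of sausages: lift its hinged lid by the black pull tab and swing it right back until it leans open by itself, then flip the folded stay on the side of the box up and over to its stop. Finally bring the lid back down gently, without letting it drop, until the metal ear at its corner rests on the tip of the raised stay, and let go; leave the other things on the table where they stand.

Things in the scene. Friction and masses are not known exactly. Their poses are not given: they have to be found in the camera images.
- bin: Open stainless steel warming box, 180 mm (its x) by 220 mm (its y) by 84 mm high, fixed to the table, in a different place and yaw each time. Origin: centre of its underside; z up; +x points to the hinged rim, -x to the front rim with the pull tab. The stay is outside its -y side, which faces away from the robot. Sausages inside are fixed.
- lid (a joint): Angle of the steel lid (190 mm from hinge to front edge, 222 mm wide, 6 mm thick, about 0.45 kg): 0 closed, grows as it opens, 1.85 rad at its back stop. It turns about the line through point lid_hinge along the box's y. The hinge is nearly free: beyond about 1.65 rad the lid leans back on its stop; below about 1.5 rad it falls shut. Resting on the raised stay it reads about 0.61 rad.
- lid_ear (a point): Middle of the underside of the flat metal ear at the lid's front corner on the box's -y side; moves with the lid. Ear 40 mm (150 to 190 mm from the hinge) by 6 mm thick, reaching from the lid's side edge to 169 mm from the lid's middle. Its underside comes to rest on the tip of the raised stay.
- lid_pull (a point): Grip point of the black pull tab that sticks out of the middle of the lid's front edge in the lid's plane: 22 mm wide (along the box's y), 12 mm thick, from 190 to 240 mm from the hinge. The point is on its centre line, 220 mm from the hinge (lid closed: box frame x -130, y 0, z 88 mm). Gripped across its width from above, it turns between the fingers as the lid swings, gripper pointing down.
- lid_hinge (a point): Point on the lid's hinge line, fixed to the box: box frame x 90, y 0, z 84 mm. The pull point lies 4 mm off the plane through it (towards the lid's outer face).
- stay (a joint): Angle of the folding stay (dark steel bar 12 mm wide, 14 mm deep, 115 mm long, rounded rubber tip, 0.08 kg): 0 folded flat, tip pointing to the hinged rim (+x of the box); grows as it is flipped up; pi/2 upright; 1.745 rad at its stop, 10 degrees past upright towards the front, where it stays by its own weight. Short of upright it falls back. Nearly free hinge.
- stay_grip (a point): Point on the centre line of the stay, 85 mm from its pivot; moves with the stay. Folded: box frame x 50, y -151, z 70 mm. The bar has free space beside and under it here (gap to the box wall 35 mm, table 63 mm below; a small rest peg under it at box x 67 to 77 mm only).
- stay_pivot (a point): The stay's pivot, fixed to the box: box frame x -35, y -151, z 70 mm; its axis runs along the box's y.
- sauce_bottle: Bystander: clear squeeze bottle, 56 mm across, 170 mm tall; origin at the centre of its underside.
- spice_jar: Bystander: brown jar with a steel cap, 68 mm across, 100 mm tall; origin at the centre of its underside.
- tongs: Bystander: steel serving tongs lying flat, about 235 mm long along their x, 12 mm high; origin on the table near their middle.
- pan: Bystander: shallow steel pan with three sausages, 120 by 200 by 30 mm; origin under its centre.
- cup_stack: Bystander: stack of paper cups, 80 mm across, 120 mm tall; origin at the centre of its underside.
- drink_bottle: Bystander: green drink bottle, 60 mm across, 150 mm tall; origin at the centre of its underside.
- skewer_case: Bystander: white open case of wooden skewers, 190 by 50 by 35 mm; origin under its centre.

How it is judged:
By the outcome, as a careful person would: the job done as asked, in the order asked, and still so for the second after the job is handed in, with the robot touching nothing.
It also fails if it takes over 72 s, if anything falls off the work surface, if the arm or the gripper's body presses on something with over 40 N, if the wrist force passes 120 N, or if a joint passes its speed limit or range.

## Robot

A 6-joint arm with a two-finger parallel gripper is mounted at the origin on the work surface. World frame = base frame: x ahead of the robot, y to its left, z up, the work surface at z = 0. Lengths are in m, angles in rad, forces in N, time in s.
With the tool pointing down it reaches from about 0.35 to 0.975 m from the base axis. Payload 4.9 kg.
Tool frame: the origin (TCP) lies midway between the tips of the shut fingers; the grasp point (between the pads) lies 19 mm behind it; z points along the fingers, y is the direction in which the jaws open and shut (so a half turn about z gives the same grasp; the last joint's range is limited). The gripper opens to 85 mm and grips with 20 to 120 N. Pads are 22 mm wide; open, the fingers measure 114 mm over their backs; the gripper's body (76 mm by 85 mm) begins 54 mm behind the grasp point. The pads swing forward as they close: fully open they stand 13 mm farther back than shut.
Start: joints at [1.108, 0.053, 1.613, -0, 1.476, -0.119], TCP at [0.211, 0.588, 0.231] pointing down, gripper open.
Joint ranges: [-3.01, 3.01], [-1.01, 2.22], [0.06, 2.58], [-1.02, 4.17], [0.09, 2.62], [-3.14, 3.14]. Speed limits (rad/s): [2.57, 2.57, 3.14, 3.14, 3.14, 3.14].

## Interface

Orientations are given as a rotation vector (axis times angle).
In Python, from station import ctrl gives the robot as it stands.
- The arm moves only by the tool play_rows, never from a script. Its argument "motion" is a list that holds one entry, the list of rows, each a list of 7 numbers: the closure, from -1 (fully open) to 1 (shut), then the shift along the tool's x, y, z in cm, then the turn, a rotation vector about the tool's x, y, z in degrees. A call has 1 to 20 rows; each row is the pose to reach, as a shift and turn from the pose measured when the call began, along the tool's axes at that moment; what a row does not reach only later rows make up. A row lasts 1/8 s, in which the tool goes at most 62.5 mm and 10.7 degrees, less where a joint would pass 70% of its speed; a pose out of reach is approached as far as the arm can. A call with a gripper value outside its range is refused whole. The fingers move at their own pace and stop on an object; "newtons" is the grip in N (left out, the last holds). Time passes only in rows, so rows that repeat a pose let the fingers close. It gives the time, the measured TCP pose, the force and the opening at its end, in the units of the state.
- ctrl.get_obs(): the state, without advancing time (a new reading comes with each control period).
- ctrl.get_image(name): name is "scene" or "top"; returns a dict with "color" (384x512x3 uint8, red, green, blue), "mtx" (3x3 intrinsics, pixels), "T" (4x4, takes a point from camera to world coordinates). Camera axes: x right, y up, looking along -z (the intrinsics and any distortion apply to the point x, -y, -z); pixel columns grow to the right and rows downward; lengths in m; the calibration is good to about 2 mm. A picture is of the moment at which its call begins. There is no depth.
- ctrl.finish_job(): hands the job in, once; it reports no verdict.
The state is a dict: "t": time; "q": joint angles; "dq": joint speeds; "effort": joint torques, N m; "tool_pos": TCP position; "tool_rot": TCP orientation; "contact_force": force on the tool from outside, world axes, zero at the start; "wrist_torque": the same for the moment, N m; "opening": finger opening in m.
Only numpy, scipy, OpenCV 4.12 (cv2) and the standard library are available. Lean on these libraries where they do the work, as an engineer would, in place of code of your own. Each camera call takes 0.05 s, during which the arm holds its last target.

## Working session

There is one attempt and no reset: what is moved stays moved. The work goes in short steps, Python scripts to look and compute and a tool call to move; the robot and the scene stay as the last step left them, time stands still between calls to the robot, and variables do not carry over. Pictures are saved under pics/ and viewed, and the job is handed in when it is done.

Besides the shell and the picture viewer there is one more tool, called after "Emit:" as a command line: name --argument value ..., lists and objects as JSON in quotes. play_rows: Moves the arm, as the interface text tells. Its arguments: {"type":"object","properties":{"motion":{"type":"array"},"newtons":{"type":"number"}},"required":["motion"]}

```bash
ls; mkdir -p pics; python3 - <<'E'
from station import ctrl
import cv2,numpy as np
o=ctrl.get_obs();print(o)
for n in("scene","top"):
    im=ctrl.get_image(n);cv2.imwrite(f"pics/{n}0.png",im["color"][:,:,::-1]);print(n,im["mtx"],im["T"],[k for k in im])
E
```

```text
pics
{'t': 0.0, 'q': array([ 1.10801484e+00,  5.33344129e-02,  1.61432699e+00, -3.31863875e-05,
        1.47599980e+00, -1.18998254e-01]), 'dq': array([ 0.00078543,  0.00203349,  0.00018073, -0.0012046 , -0.00041123,
        0.0010449 ]), 'effort': array([ 1.32276517e-03, -3.93674719e+01, -3.70180893e+01,  3.58152317e-05,
        6.83415463e-03,  2.20759091e-06]), 'tool_pos': array([0.21037752, 0.58785122, 0.23005723]), 'tool_rot': array([-0.53725684, -3.0947409 ,  0.00312709]), 'contact_force': array([-0.76646506, -0.14939217, -0.02647489]), 'wrist_torque': array([-0.02047315,  0.01540135,  0.00316703]), 'opening': 0.08543754841921795}
scene [[475.65402255   0.         255.70735144]
 [  0.         475.65402255 190.37772672]
 [  0.           0.           1.        ]] [[ 0.72139218 -0.45653177  0.52074184  1.29839267]
 [ 0.69230043  0.49462852 -0.52541674 -0.71659074]
 [-0.01770433  0.73954132  0.67287829  0.99968445]
 [ 0.          0.          0.          1.        ]] ['color', 'mtx', 'T']
top [[406.01073214   0.         258.94739681]
 [  0.         406.01073214 190.30764011]
 [  0.           0.           1.        ]] [[ 0.00775145  0.98280409 -0.18448858  0.39144737]
 [-0.99988908  0.00996421  0.0110699   0.00981743]
 [ 0.01271782  0.18438231  0.98277231  1.13403729]
 [ 0.          0.          0.          1.        ]] ['color', 'mtx', 'T']
```

View pics/scene0.png

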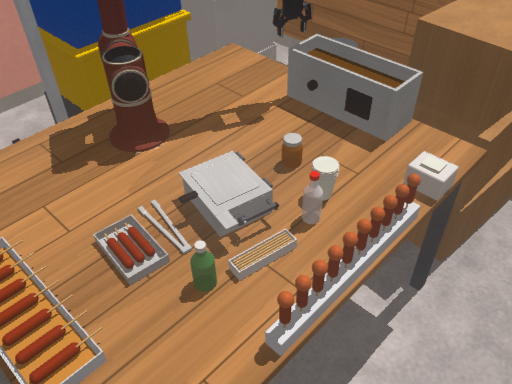

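View pics/top0.png

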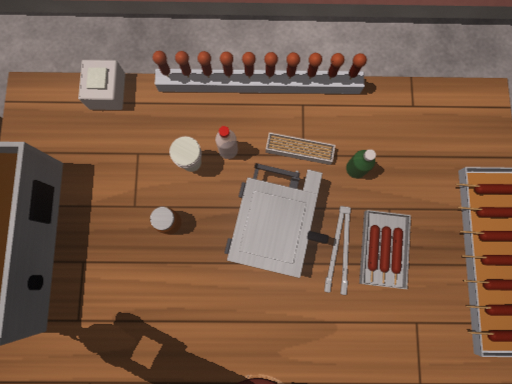

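The top view shows the box at about (272,228), with the black tab to its right at (318,238) and the stay at (277,172). The hinge is on the left, towards world +y. I'll zoom in next.

```bash
cat > h.py <<'E'
import numpy as np,cv2
from station import ctrl
def look(n):
    im=ctrl.get_image(n);return im
def ray(im,u,v):
    K=im["mtx"];T=im["T"];d=np.array([(u-K[0,2])/K[0,0],-(v-K[1,2])/K[1,1],-1.]);return T[:3,3],T[:3,:3]@d
def onz(im,u,v,z):
    o,d=ray(im,u,v);return o+d*(z-o[2])/d[2]
def proj(im,P):
    T=im["T"];K=im["mtx"];c=T[:3,:3].T@(np.asarray(P,float)-T[:3,3]);return np.array([K[0,0]*c[0]/-c[2]+K[0,2],K[1,1]*-c[1]/-c[2]+K[1,2]])
def crop(im,u0,v0,u1,v1,s,f):
    c=im["color"][v0:v1,u0:u1,::-1];cv2.imwrite(f,cv2.resize(c,None,fx=s,fy=s,interpolation=cv2.INTER_CUBIC))
E
python3 - <<'E'
from h import *
t=look("top");crop(t,210,150,350,290,4,"pics/t1.png")
s=look("scene");crop(s,160,130,300,250,5,"pics/s1.png")
E
```

```text
(no output)
```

View pics/t1.png

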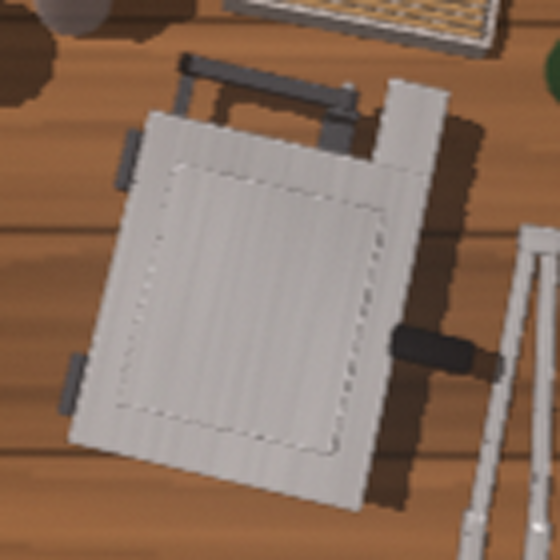

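View pics/s1.png

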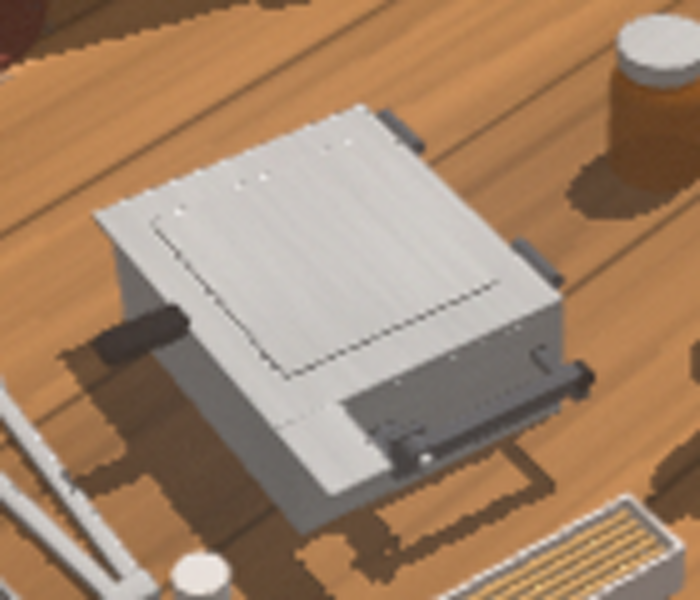

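```bash
cat >> h.py <<'E'
def fit(A,B):
    A=np.array(A);B=np.array(B);a=A-A.mean(0);b=B-B.mean(0)
    th=np.arctan2((a[:,0]*b[:,1]-a[:,1]*b[:,0]).sum(),(a*b).sum())
    R=np.array([[np.cos(th),-np.sin(th)],[np.sin(th),np.cos(th)]]);t=B.mean(0)-R@A.mean(0)
    return th,t,B-(A@R.T+t)
E
python3 - <<'E'
from h import *
Z=.090
box=dict(a=(.09,-.111),b=(.09,.111),c=(-.1,.111),e=(-.1,-.169),f=(-.06,-.169))
t=look("top");s=look("scene")
pt=dict(a=(150,112),b=(70,442),c=(360,508),e=(448,93),f=(390,80))
ps=dict(b=(362,103),c=(95,215),a=(562,298),e=(332,494))
A=[];B=[]
for im,p,k,u,v in((t,pt,4,210,150),(s,ps,5,160,130)):
    a=[box[n] for n in p];b=[onz(im,(q[0]+.5)/k-.5+u,(q[1]+.5)/k-.5+v,Z)[:2] for q in p.values()]
    th,tr,r=fit(a,b);print(th,tr);print(r*1000);A+=a;B+=b
th,tr,r=fit(A,B);print(th,tr,np.abs(r).max())
E
```

```text
1.349786806468675 [ 0.49430051 -0.03357707]
[[-1.25990509 -0.47515036]
 [ 1.01476249 -1.31832603]
 [ 3.14930664  0.67140846]
 [-1.27326136  0.94430087]
 [-1.63090269  0.17776706]]
1.3502684834893215 [ 0.49840094 -0.03287867]
[[ 0.22673346 -0.80208736]
 [ 2.96075606  0.90063421]
 [-1.36131642 -1.85371171]
 [-1.8261731   1.75516486]]
1.3490890292306363 [ 0.49613706 -0.03324402] 0.005310990836675633
```

```bash
cat >> h.py <<'E'
from scipy.spatial.transform import Rotation as Ro
TH=1.349;C=np.array([.4961,-.0332,0.])
RB=Ro.from_euler('z',TH).as_matrix()
def W(p): return C+RB@np.array(p,float)
def BX(w): return RB.T@(np.array(w)-C)
RT=RB@np.diag([1,-1,-1.])   # tool frame: x=box x, y=-box y, z down
def go(pw,R=RT,o=None):
    o=o or ctrl.get_obs();R0=Ro.from_rotvec(o["tool_rot"]).as_matrix()
    return np.round(R0.T@(np.array(pw)-o["tool_pos"])*100,2),np.round(Ro.from_matrix(R0.T@R).as_rotvec(degrees=True),1)
def pull(th,dx=0): # box frame
    c,s=np.cos(th),np.sin(th);return np.array([.09-.22*c+.004*s,0,.084+.22*s+.004*c])
E
python3 - <<'E'
from h import *
o=ctrl.get_obs()
print(go([.40,.15,.24]),go(W(pull(0))+[0,0,.08]), W(pull(0)))
E
```

```text
(array([-32.6 , -34.87,  -0.89]), array([-0.,  0., 83.])) (array([-49.41, -61.78,   6.33]), array([-0.,  0., 83.])) [ 0.4675023 -0.1600155  0.088    ]
```

Emit:
play_rows --motion '[[[-1,-8,-9,0,0,0,20],[-1,-16,-18,0,0,0,40],[-1,-24,-26,0,0,0,60],[-1,-32.6,-35,0,0,0,75],[-1,-37,-42,0,0,0,83],[-1,-41,-48,0,0,0,83],[-1,-45,-55,0,0,0,83],[-1,-49.4,-61.8,0,0,0,83],[-1,-49.4,-61.8,0,0,0,83],[-1,-49.4,-61.8,0,0,0,83],[-1,-49.4,-61.8,3,0,0,83],[-1,-49.4,-61.8,6.3,0,0,83],[-1,-49.4,-61.8,6.3,0,0,83],[-1,-49.4,-61.8,6.3,0,0,83],[-1,-49.4,-61.8,6.3,0,0,83],[-1,-49.4,-61.8,6.3,0,0,83]]]' --newtons 25

```text
t: 2.3
tool_pos: [0.4678, -0.1594, 0.1693]
tool_rot: [2.451, 1.963, 0.0]
contact_force: [-0.1, 0.7, -0.2]
opening: 0.0857
```

```bash
python3 - <<'E'
from h import *
o=ctrl.get_obs();print(o["t"],o["tool_pos"],BX(o["tool_pos"]),go(W(pull(0))-[0,0,.019],o=o),o["contact_force"])
t=look("top");crop(t,210,150,350,290,4,"pics/t2.png")
s=look("scene");crop(s,140,90,300,250,4,"pics/s2.png")
E
```

```text
2.3 [ 0.46775135 -0.15938711  0.16934486] [-1.29332213e-01 -1.04707778e-04  1.69344858e-01] (array([-0.06, -0.03, 10.03]), array([0.1, 0.1, 0.1])) [-0.09647926  0.65435948 -0.15062579]
```

View pics/s2.png

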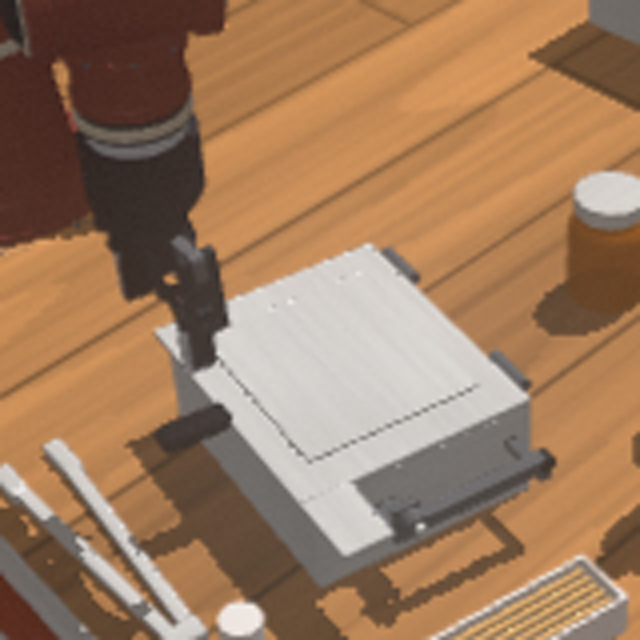

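View pics/t2.png

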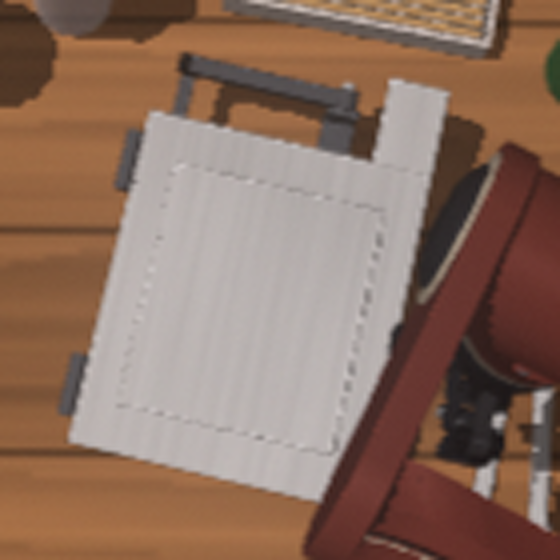

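```bash
python3 - <<'E'
from h import *
t=look("top");s=look("scene")
print(BX(onz(t,432/4+209.6,347/4+149.6,.094)))
print(BX(onz(s,140/5+159.6,335/5+129.6,.094)))
E
```

```text
[-0.12275581  0.0006816   0.094     ]
[-0.12580329 -0.00696719  0.094     ]
```

Emit:
play_rows --motion '[[[-1,0,0,3,0,0,0],[-1,0,0,6,0,0,0],[-1,0,0,9,0,0,0],[-1,0,0,10,0,0,0],[-1,0,0,10,0,0,0],[1,0,0,10,0,0,0],[1,0,0,10,0,0,0],[1,0,0,10,0,0,0],[1,0,0,10,0,0,0],[1,0,0,10,0,0,0],[1,0,0,10,0,0,0],[1,0,0,10,0,0,0]]]' --newtons 25

```text
t: 4.0
tool_pos: [0.4664, -0.1595, 0.0698]
tool_rot: [-2.451, -1.963, 0.004]
contact_force: [-7.8, 2.0, 8.7]
opening: 0.0214
```

```bash
python3 - <<'E'
from h import *
for a in np.arange(.1,1.86,.1):
    d=(pull(a)-pull(0))*100;print(round(a,2),round(d[0],1),round(-d[2],1))
o=ctrl.get_obs();print(BX(o["tool_pos"]),go(o["tool_pos"],o=o))
E
```

```text
0.1 0.1 -2.2
0.2 0.5 -4.4
0.3 1.1 -6.5
0.4 1.9 -8.5
0.5 2.9 -10.5
0.6 4.1 -12.4
0.7 5.4 -14.1
0.8 7.0 -15.7
0.9 8.6 -17.1
1.0 10.4 -18.3
1.1 12.4 -19.4
1.2 14.4 -20.2
1.3 16.5 -20.9
1.4 18.7 -21.3
1.5 20.8 -21.6
1.6 23.0 -21.6
1.7 25.2 -21.4
1.8 27.4 -20.9
[-0.12969757  0.00120117  0.0697704 ] (array([0., 0., 0.]), array([-0.2,  0.1,  0.1]))
```

Emit:
play_rows --motion '[[[1,0,0,-1,0,0,0],[1,0.1,0,-2.2,0,0,0],[1,0.3,0,-3.3,0,0,0],[1,0.5,0,-4.4,0,0,0],[1,1.1,0,-6.5,0,0,0],[1,1.9,0,-8.5,0,0,0],[1,1.9,0,-8.5,0,0,0]]]'

```text
t: 4.88
tool_pos: [0.4707, -0.1405, 0.1564]
tool_rot: [-2.45, -1.964, 0.005]
contact_force: [-3.1, -0.6, -1.9]
opening: 0.0215
```

```bash
python3 - <<'E'
from h import *
o=ctrl.get_obs();p=BX(o["tool_pos"]);print(p,o["contact_force"],o["opening"])
for a in (1.0,1.7): print(go(W(pull(a)+[0,0.001,-.019])))
s=look("scene");crop(s,140,70,300,250,4,"pics/s3.png")
E
```

```text
[-0.11025539  0.00118466  0.15639113] [-3.09020649 -0.61783371 -1.89844162] 0.021478278505042348
(array([ 8.46,  0.01, -9.6 ]), array([-0.2,  0.1,  0.1]))
(array([ 23.24,   0.03, -12.66]), array([-0.2,  0.1,  0.1]))
```

View pics/s3.png

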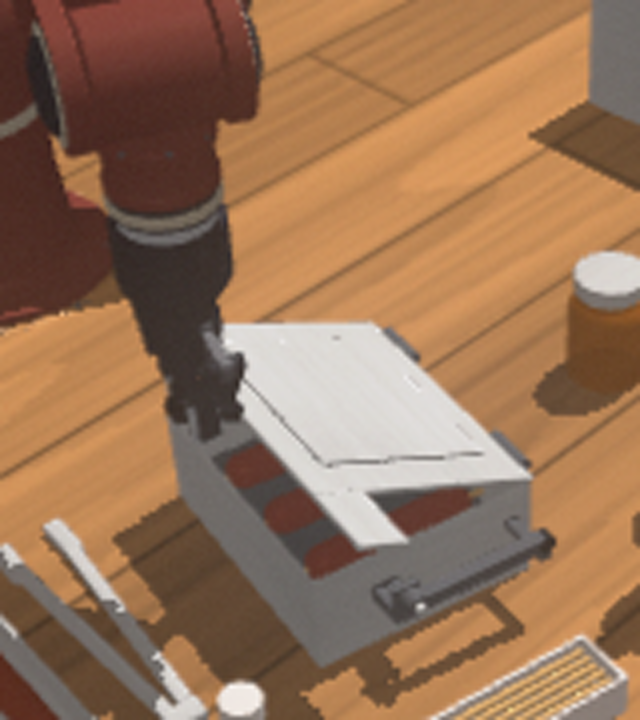

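The lid is gripped at the tab and swings with the tool, standing at about 0.4 rad. Forces are small, so I'll continue the arc.

Emit:
play_rows --motion '[[[1,1.0,0,-2.0,0,0,0],[1,2.2,0,-3.9,0,0,0],[1,3.5,0,-5.6,0,0,0],[1,5.1,0,-7.2,0,0,0],[1,6.7,0,-8.6,0,0,0],[1,8.5,0,-9.8,0,0,0],[1,10.5,0,-10.9,0,0,0],[1,12.5,0,-11.7,0,0,0],[1,14.6,0,-12.4,0,0,0],[1,16.8,0,-12.8,0,0,0],[1,18.9,0,-13.1,0,0,0],[1,21.1,0,-13.1,0,0,0],[1,23.3,0,-12.9,0,0,0],[1,25.2,0,-12.5,0,0,0],[1,25.4,0,-12.4,0,0,0],[1,25.4,0,-12.4,0,0,0]]]'

```text
t: 6.92
tool_pos: [0.5276, 0.1082, 0.2816]
tool_rot: [2.451, 1.965, 0.0]
contact_force: [2.3, -0.2, 5.2]
opening: 0.0214
```

```bash
python3 - <<'E'
from h import *
o=ctrl.get_obs();p=BX(o["tool_pos"]);print(p,o["contact_force"],o["opening"],np.pi-np.arctan2(p[2]+.019-.084,p[0]-.09))
s=look("scene");crop(s,140,40,300,240,4,"pics/s4.png")
E
```

```text
[0.14485587 0.00041539 0.28158819] [ 2.29129927 -0.23907637  5.22504236] 0.021365214242806168 1.81885275624705
```

View pics/s4.png

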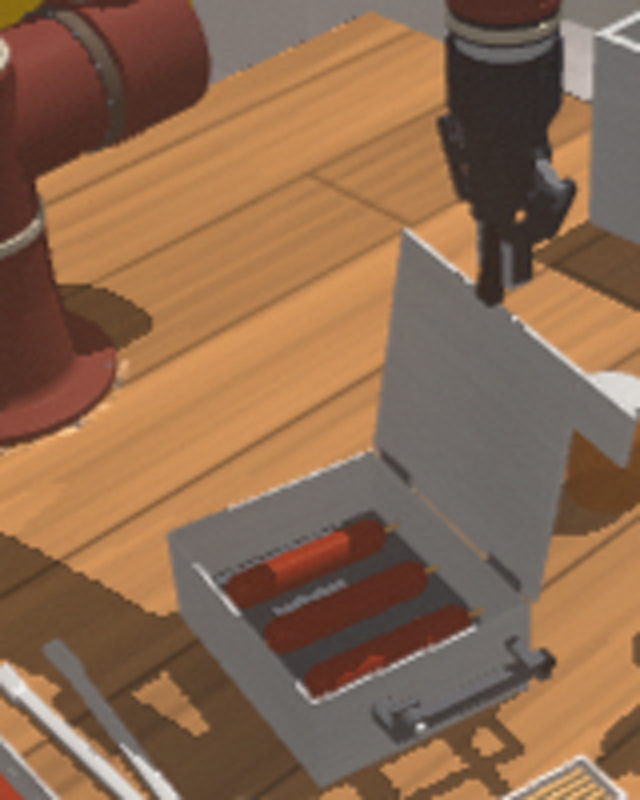

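Emit:
play_rows --motion '[[[-1,0,0,0,0,0,0],[-1,0,0,0,0,0,0],[-1,0,0,0,0,0,0],[-1,0,0,0,0,0,0],[-1,0,0,0,0,0,0],[-1,0,0,-3,0,0,0],[-1,0,0,-6,0,0,0],[-1,0,0,-10,0,0,0],[0.2,-3,0,-10,0,0,0],[0.2,-6,0,-10,0,0,0]]]'

```text
t: 8.22
tool_pos: [0.5145, 0.0491, 0.3824]
tool_rot: [2.449, 1.966, 0.002]
contact_force: [-0.6, 0.4, -0.2]
opening: 0.0515
```

```bash
python3 - <<'E'
from h import *
o=ctrl.get_obs();p=BX(o["tool_pos"]);print(p,o["contact_force"],o["opening"])
s=look("scene");crop(s,140,40,340,240,4,"pics/s5.png")
t=look("top");crop(t,150,100,350,290,4,"pics/t5.png")
print("bottle cap",BX(onz(t,224,131,.17)))
print("cup",BX(onz(t,185,149,.12)))
for q in((340,98),(188,62)): print(BX(onz(t,q[0]/4+209.6,q[1]/4+149.6,.077)))
E
```

```text
[8.42795842e-02 1.83863695e-04 3.82440797e-01] [-0.55256274  0.36133852 -0.17145241] 0.051546522045393665
bottle cap [ 0.16662715 -0.19323986  0.17      ]
cup [ 0.26041296 -0.13849636  0.12      ]
[-0.03172151 -0.1494458   0.077     ]
[ 0.0727422  -0.15012524  0.077     ]
```

View pics/s5.png

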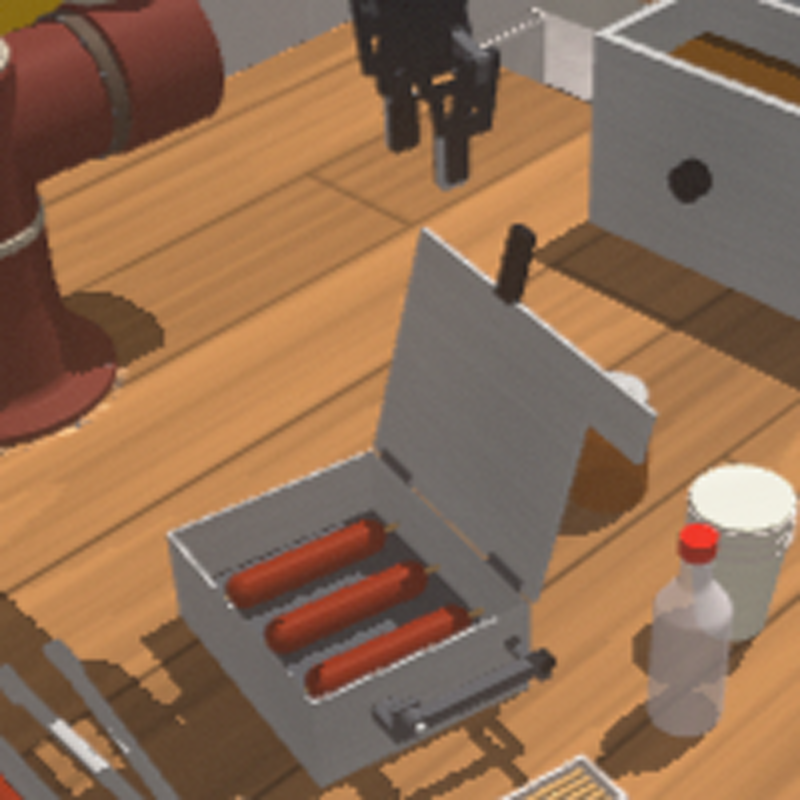

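View pics/t5.png

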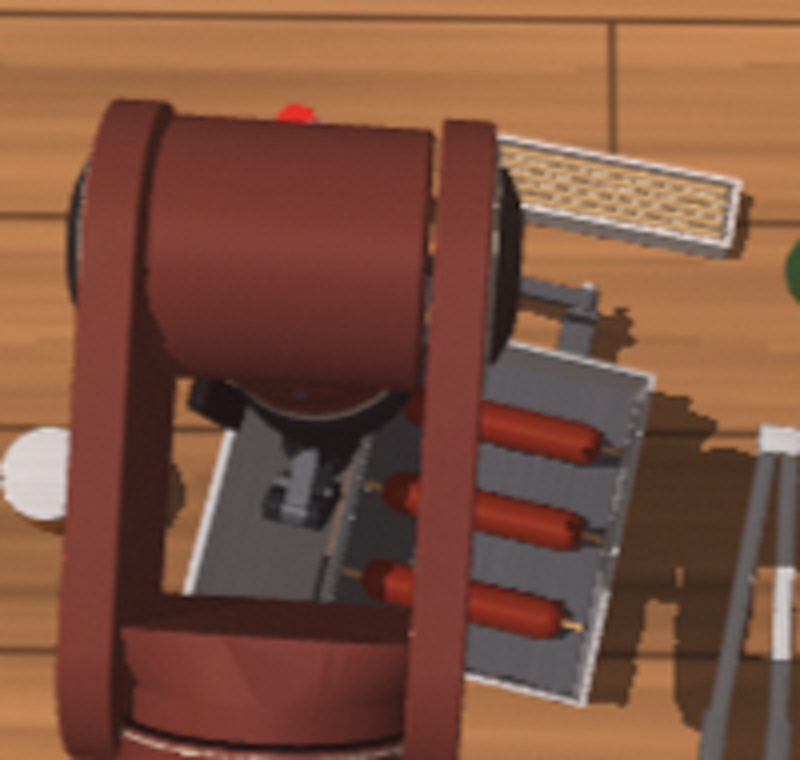

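The lid leans open by itself: its tab is at (515,262) and the ear at (650,420) in the scene crop. Next is the stay, approached with a 10° tilt so the tool ends up in line with the raised bar.

```bash
cat >> h.py <<'E'
RTt=RT@Ro.from_euler('y',10,degrees=True).as_matrix()
PIV=np.array([-.035,-.1505,.070])
def stay(a,r=.08): # TCP in box frame when gripping at angle a, 10deg tilt
    g=PIV+r*np.array([np.cos(a),0,np.sin(a)]);return g+RB.T@RTt@np.array([0,0,.019])
E
python3 - <<'E'
from h import *
print(go(W([.02,-.1505,.33]),RTt),go(W(stay(0)+[-.02,0,.11]),RTt))
E
```

```text
(array([-6.29, 15.06,  5.2 ]), array([ 0.1, 10. , -0. ])) (array([-5.46, 15.05, 22.07]), array([ 0.1, 10. , -0. ]))
```

Emit:
play_rows --motion '[[[0.2,-4,5,2,0,5,0],[0.2,-6.3,10,4,0,10,0],[0.2,-6.3,15,6,0,10,0],[0.2,-6.3,15,10,0,10,0],[0.2,-6,15,14,0,10,0],[0.2,-5.5,15,18,0,10,0],[0.2,-5.5,15,22,0,10,0],[0.2,-5.5,15,22,0,10,0],[0.2,-5.5,15,22,0,10,0]]]'

```text
t: 9.45
tool_pos: [0.6495, -0.0388, 0.1637]
tool_rot: [-2.365, -1.891, -0.21]
contact_force: [-0.2, -0.3, 1.1]
opening: 0.0345
```

```bash
python3 - <<'E'
from h import *
o=ctrl.get_obs();p=BX(o["tool_pos"]);print(o["t"],p,o["contact_force"],o["opening"],go(W(stay(0)),RTt,o))
s=look("scene");crop(s,140,40,340,240,4,"pics/s6.png")
E
```

```text
9.45 [ 0.02827639 -0.15090456  0.16368209] [-0.19190736 -0.26163663  1.05483041] 0.03447549935725918 (array([ 0.02, -0.07, 11.42]), array([ 0.2, -0. ,  0. ]))
```

View pics/s6.png

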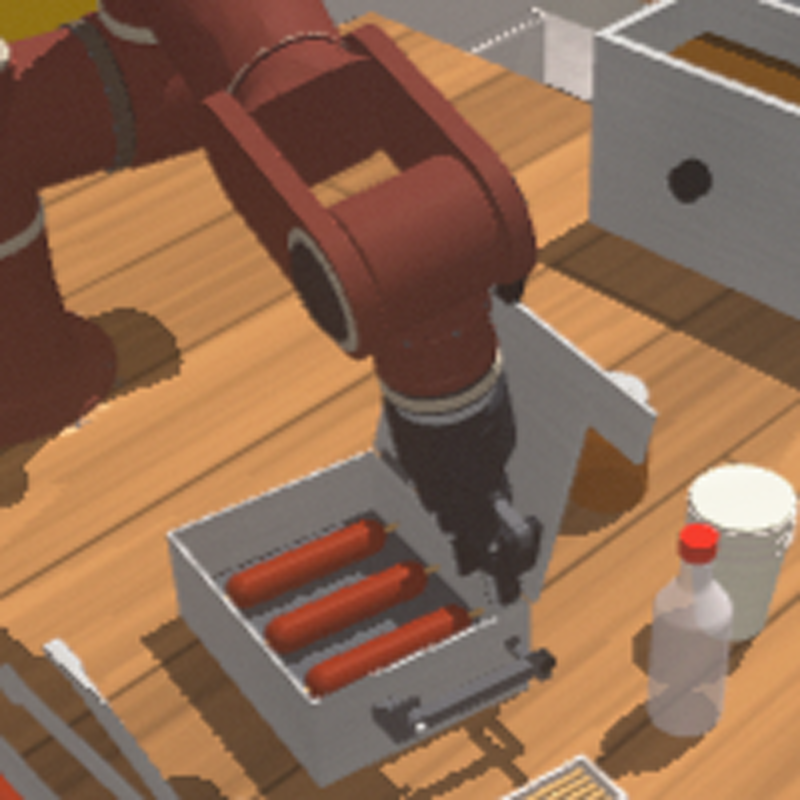

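Emit:
play_rows --motion '[[[0.2,0,0,3,0,0,0],[0.2,0,0,6,0,0,0],[0.2,0,0,8,0,0,0],[0.2,0,0,9.5,0,0,0],[0.2,0,0,11,0,0,0],[0.2,0,0,11.4,0,0,0],[0.2,0,0,11.4,0,0,0]]]'

```text
t: 10.38
tool_pos: [0.6551, -0.0199, 0.0525]
tool_rot: [-2.366, -1.892, -0.212]
contact_force: [-0.7, -0.2, -0.8]
opening: 0.034
```

```bash
python3 - <<'E'
from h import *
o=ctrl.get_obs();p=BX(o["tool_pos"]);print(o["t"],p,o["contact_force"],o["opening"],go(W(stay(0)),RTt,o))
s=look("scene");crop(s,200,80,320,240,5,"pics/s7.png")
E
```

```text
10.375 [ 0.04791195 -0.15214492  0.05249402] [-0.66635976 -0.22576104 -0.80620081] 0.03398799678244946 (array([ 0.02, -0.17,  0.12]), array([0.3, 0. , 0. ]))
```

View pics/s7.png

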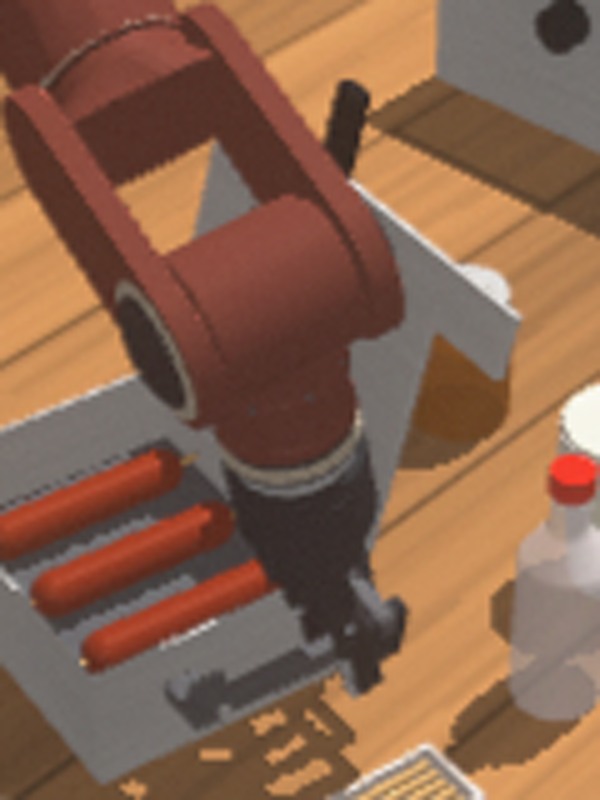

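The fingers straddle the bar near its tip, and the gap to the box wall looks fine. I'll close now.

Emit:
play_rows --motion '[[[1,0,0,0,0,0,0],[1,0,0,0,0,0,0],[1,0,0,0,0,0,0],[1,0,0,0,0,0,0],[1,0,0,0,0,0,0]]]'

```text
t: 11.05
tool_pos: [0.6534, -0.0197, 0.0538]
tool_rot: [-2.363, -1.89, -0.207]
contact_force: [-8.4, 0.5, 7.7]
opening: 0.0113
```

```bash
python3 - <<'E'
from h import *
o=ctrl.get_obs();p=BX(o["tool_pos"]);print(o["t"],p,o["contact_force"],o["opening"])
R0=Ro.from_rotvec(o["tool_rot"]).as_matrix()
r=.08
for a in [.1,.2,.3,.4,.55,.7,.85,1.0,1.15,1.3,1.45,1.6,1.7,1.745]:
    print(a,np.round(R0.T@RB@(stay(a)-stay(0))*100,2))
E
```

```text
11.05 [ 0.04782252 -0.15051262  0.05377099] [-8.44927766  0.51152098  7.71321693] 0.011337918742048314
0.1 [ 0.1   0.   -0.79]
0.2 [ 0.12  0.   -1.59]
0.3 [ 0.06  0.   -2.39]
0.4 [-0.08  0.   -3.18]
0.55 [-0.44  0.   -4.32]
0.7 [-0.96  0.   -5.4 ]
0.85 [-1.64  0.   -6.39]
1.0 [-2.45 -0.   -7.27]
1.15 [-3.39 -0.   -8.01]
1.3 [-4.43 -0.   -8.61]
1.45 [-5.55 -0.   -9.04]
1.6 [-6.72 -0.   -9.3 ]
1.7 [-7.52 -0.   -9.38]
1.745 [-7.88 -0.   -9.39]
```

Emit:
play_rows --motion '[[[1,0.1,0,-0.8,0,0,0],[1,0.1,0,-1.6,0,0,0],[1,0.1,0,-2.4,0,0,0],[1,-0.1,0,-3.2,0,0,0],[1,-0.4,0,-4.3,0,0,0],[1,-1,0,-5.4,0,0,0],[1,-1.6,0,-6.4,0,0,0],[1,-2.4,0,-7.3,0,0,0],[1,-3.4,0,-8,0,0,0],[1,-4.4,0,-8.6,0,0,0],[1,-5.5,0,-9,0,0,0],[1,-6.7,0,-9.3,0,0,0],[1,-7.5,0,-9.4,0,0,0],[1,-7.8,0,-9.4,0,0,0],[1,-7.8,0,-9.4,0,0,0],[1,-7.8,0,-9.4,0,0,0]]]'

```text
t: 13.05
tool_pos: [0.6325, -0.1106, 0.1334]
tool_rot: [-2.361, -1.89, -0.206]
contact_force: [-3.6, 3.4, -0.7]
opening: 0.0117
```

```bash
python3 - <<'E'
from h import *
o=ctrl.get_obs();p=BX(o["tool_pos"]);g=p-RB.T@RTt@np.array([0,0,.019])-PIV
print(o["t"],p,o["contact_force"],o["opening"],np.arctan2(g[2],g[0]))
s=look("scene");crop(s,170,60,310,240,5,"pics/s8.png")
E
```

```text
13.05 [-0.0454888  -0.15012268  0.13335335] [-3.6435224   3.37321625 -0.67623496] 0.01170539511295877 1.7372567464627524
```

View pics/s8.png

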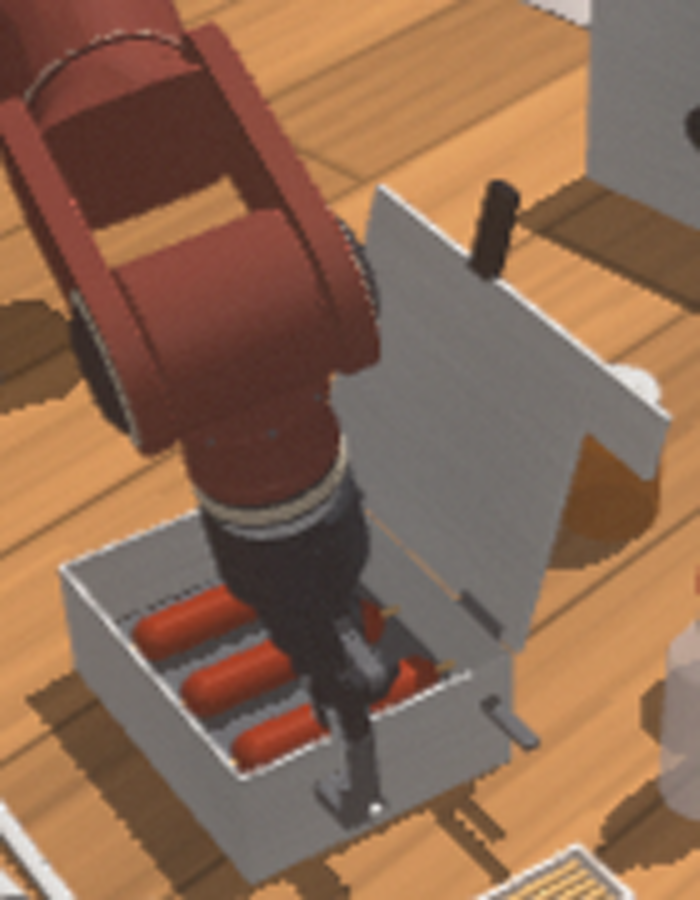

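The stay is at about 1.74 rad. I'll release it and withdraw along the tool axis.

Emit:
play_rows --motion '[[[0,0,0,0,0,0,0],[0,0,0,0,0,0,0],[0,0,0,0,0,0,0],[0,0,0,0,0,0,0],[0,0,0,-2,0,0,0],[0,0,0,-5,0,0,0],[0,0,0,-9,0,0,0],[-0.3,0,0,-14,0,0,0],[-0.5,0,0,-20,0,0,0],[-0.5,0,0,-25,0,0,0],[-0.5,0,0,-25,0,0,0]]]'

```text
t: 14.48
tool_pos: [0.6245, -0.1544, 0.3883]
tool_rot: [-2.37, -1.897, -0.216]
contact_force: [-0.1, 0.1, -0.3]
opening: 0.0637
```

```bash
python3 - <<'E'
from h import *
o=ctrl.get_obs();p=BX(o["tool_pos"]);print(o["t"],p,o["contact_force"],o["opening"])
s=look("scene");crop(s,140,40,320,240,4,"pics/s9.png")
a=1.85
for a in(1.82,1.85):
  T=pull(a)-[0,0,.019];print(T,go(W(T+[0,0,.09])),go(W(T)))
E
```

```text
14.475 [-0.09001664 -0.15195077  0.3883326 ] [-0.07852617  0.07143075 -0.27653825] 0.06372608287259264
[0.14813554 0.         0.27721748] (array([ 23.15, -15.11,   5.7 ]), array([ 0.4, -9.9,  0.1])) (array([ 21.59, -15.17,  14.57]), array([ 0.4, -9.9,  0.1]))
[0.15447496 0.         0.27537818] (array([ 23.74, -15.11,   5.99]), array([ 0.4, -9.9,  0.1])) (array([ 22.19, -15.17,  14.86]), array([ 0.4, -9.9,  0.1]))
```

View pics/s9.png

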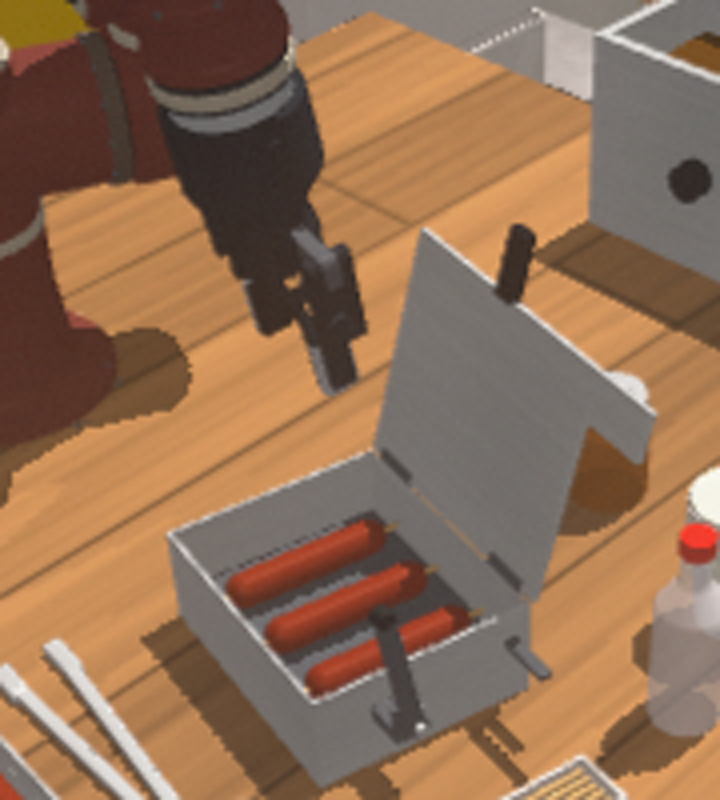

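The stay stands at its stop with its tip at (385,615), and the lid still leans open. I'll go back to the tab.

Emit:
play_rows --motion '[[[-1,6,-4,2,0,-3,0],[-1,12,-8,3,0,-6,0],[-1,18,-12,4.5,0,-10,0],[-1,23.7,-15.1,6,0,-10,0],[-1,23.7,-15.1,6,0,-10,0],[-1,23.7,-15.1,6,0,-10,0],[-1,23.7,-15.1,6,0,-10,0],[-1,23.1,-15.1,9,0,-10,0],[-1,22.6,-15.1,12,0,-10,0],[-1,22.2,-15.1,14.5,0,-10,0],[-1,22.2,-15.1,14.9,0,-10,0],[-1,22.2,-15.1,14.9,0,-10,0],[-1,22.2,-15.1,14.9,0,-10,0]]]'

```text
t: 16.15
tool_pos: [0.5317, 0.1172, 0.2767]
tool_rot: [2.448, 1.957, 0.008]
contact_force: [-0.4, -0.0, -0.4]
opening: 0.0855
```

```bash
python3 - <<'E'
from h import *
o=ctrl.get_obs();p=BX(o["tool_pos"]);print(o["t"],p,o["contact_force"],o["opening"])
s=look("scene");crop(s,200,40,320,240,4,"pics/s10.png")
E
```

```text
16.15 [ 0.1545459  -0.0016224   0.27669111] [-0.35195673 -0.03223899 -0.39033101] 0.08551596746390437
```

View pics/s10.png

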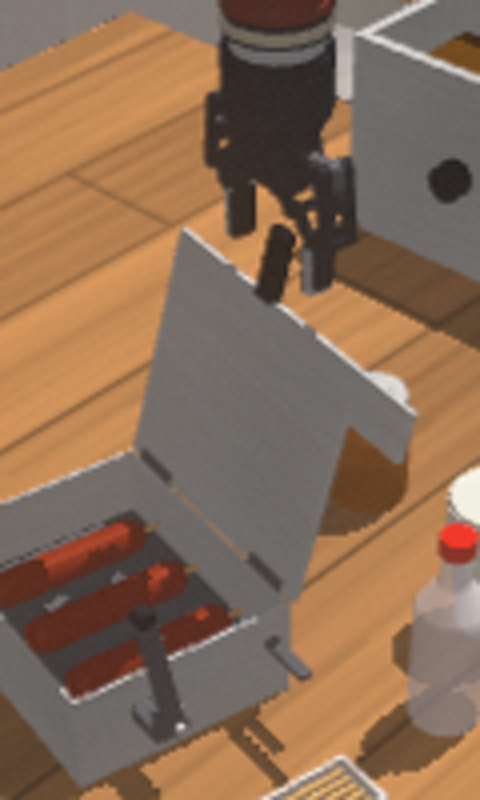

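Emit:
play_rows --motion '[[[-1,0,-0.2,0,0,0,0],[1,0,-0.2,0,0,0,0],[1,0,-0.2,0,0,0,0],[1,0,-0.2,0,0,0,0],[1,0,-0.2,0,0,0,0],[1,0,-0.2,0,0,0,0],[1,0,-0.2,0,0,0,0],[1,0,-0.2,0,0,0,0]]]'

```text
t: 17.2
tool_pos: [0.53, 0.1177, 0.2767]
tool_rot: [2.448, 1.957, 0.009]
contact_force: [5.1, -0.1, 0.1]
opening: 0.0216
```

```bash
python3 - <<'E'
from h import *
o=ctrl.get_obs();p=BX(o["tool_pos"]);print(o["t"],p,o["contact_force"],o["opening"])
R0=Ro.from_rotvec(o["tool_rot"]).as_matrix()
g=p+[0,0,.019]-[.09,0,.084];r=np.hypot(g[0],g[2]);a0=np.pi-np.arctan2(g[2],g[0]);print(r,a0)
for a in [1.75,1.65,1.55,1.45,1.35,1.25,1.15,1.05,.95,.85,.8,.75,.7,.66,.63,.6,.58]:
    d=-(np.array([-r*np.cos(a0),0,r*np.sin(a0)])-[-r*np.cos(a),0,r*np.sin(a)])
    print(a,np.round(R0.T@RB@d*100,2))
E
```

```text
17.2 [1.54639233e-01 1.60278856e-04 2.76740075e-01] [ 5.08099588 -0.08733067  0.07769075] 0.021613701460320163
0.22138674301921368 1.867086733493291
1.75 [-2.52  0.01 -0.61]
1.65 [-4.71  0.01 -0.89]
1.55 [-6.92  0.01 -0.96]
1.45 [-9.13  0.01 -0.8 ]
1.35 [-1.131e+01  1.000e-02 -4.200e-01]
1.25 [-13.44  -0.     0.17]
1.15 [-1.551e+01 -1.000e-02  9.700e-01]
1.05 [-17.48  -0.02   1.98]
0.95 [-19.34  -0.03   3.17]
0.85 [-21.07  -0.04   4.55]
0.8 [-21.89  -0.05   5.3 ]
0.75 [-22.66  -0.06   6.09]
0.7 [-23.39  -0.06   6.92]
0.66 [-23.95  -0.07   7.61]
0.63 [-24.35  -0.08   8.14]
0.6 [-24.73  -0.08   8.68]
0.58 [-24.98  -0.08   9.05]
```

Emit:
play_rows --motion '[[[1,-1.2,0,-0.3,0,0,0],[1,-2.5,0,-0.6,0,0,0],[1,-4.7,0,-0.9,0,0,0],[1,-6.9,0,-1,0,0,0],[1,-9.1,0,-0.8,0,0,0],[1,-11.3,0,-0.4,0,0,0],[1,-13.4,0,0.2,0,0,0],[1,-15.5,0,1,0,0,0],[1,-17.5,0,2,0,0,0],[1,-19.3,0,3.2,0,0,0],[1,-20.2,0,3.8,0,0,0],[1,-21.1,0,4.5,0,0,0],[1,-21.9,0,5.3,0,0,0],[1,-22.3,0,5.7,0,0,0],[1,-22.7,0,6.1,0,0,0],[1,-22.7,0,6.1,0,0,0],[1,-22.7,0,6.1,0,0,0]]]'

```text
t: 19.32
tool_pos: [0.4792, -0.1043, 0.2151]
tool_rot: [2.449, 1.958, 0.003]
contact_force: [-6.9, -2.1, 3.0]
opening: 0.0217
```

```bash
python3 - <<'E'
from h import *
o=ctrl.get_obs();p=BX(o["tool_pos"]);print(o["t"],p,o["contact_force"],o["opening"])
g=p+[0,0,.019]-[.09,0,.084];r=np.hypot(g[0],g[2]);a0=np.pi-np.arctan2(g[2],g[0]);print(r,a0-.018)
R0=Ro.from_rotvec(o["tool_rot"]).as_matrix()
for a in [.71,.68,.65,.63,.61,.59]:
    b=a+.018
    d=-(np.array([-r*np.cos(a0),0,r*np.sin(a0)])-[-r*np.cos(b),0,r*np.sin(b)])
    print(a,np.round(R0.T@RB@d*100,2))
s=look("scene");crop(s,140,60,300,240,4,"pics/s11.png")
E
```

```text
19.325 [-0.07304902  0.00084348  0.2151386 ] [-6.86446025 -2.13547463  2.99759709] 0.021683227573899004
0.22164516801582204 0.7261988428132045
0.71 [-0.24 -0.    0.27]
0.68 [-0.67 -0.    0.77]
0.65 [-1.09 -0.01  1.29]
0.63 [-1.36 -0.01  1.64]
0.61 [-1.63 -0.01  1.99]
0.59 [-1.88 -0.01  2.36]
```

View pics/s11.png

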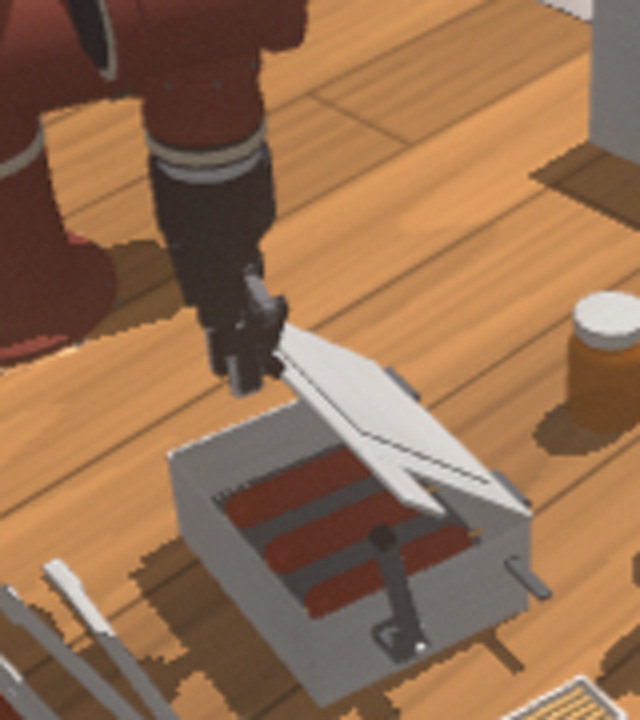

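The lid is at about 0.73 rad, with the ear at (425,500) just above the stay tip at (383,535). I'll lower it slowly.

Emit:
play_rows --motion '[[[1,-0.2,0,0.3,0,0,0],[1,-0.5,0,0.5,0,0,0],[1,-0.7,0,0.8,0,0,0],[1,-0.9,0,1,0,0,0],[1,-1.1,0,1.3,0,0,0],[1,-1.2,0,1.5,0,0,0],[1,-1.4,0,1.6,0,0,0],[1,-1.4,0,1.6,0,0,0],[1,-1.4,0,1.6,0,0,0]]]'

```text
t: 20.5
tool_pos: [0.4761, -0.1177, 0.1988]
tool_rot: [2.45, 1.959, 0.003]
contact_force: [-3.2, -0.4, -1.0]
opening: 0.0216
```

```bash
python3 - <<'E'
from h import *
o=ctrl.get_obs();p=BX(o["tool_pos"]);print(o["t"],p,o["contact_force"],o["opening"])
g=p+[0,0,.019]-[.09,0,.084];r=np.hypot(g[0],g[2]);a0=np.pi-np.arctan2(g[2],g[0]);print(r,a0-.018)
s=look("scene");crop(s,180,130,300,240,5,"pics/s12.png")
E
```

```text
20.5 [-0.08679015  0.00094366  0.19879608] [-3.24270065 -0.39059654 -0.9862215 ] 0.021579881740912073
0.22171185885923797 0.6298435602082486
```

View pics/s12.png

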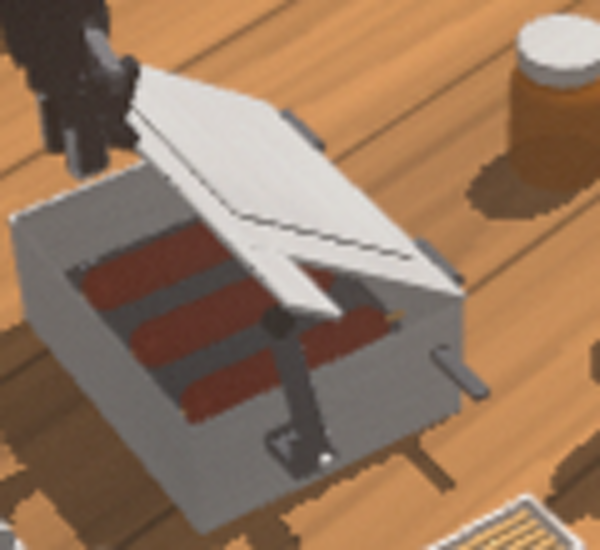

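Emit:
play_rows --motion '[[[1,-0.1,0,0.1,0,0,0],[1,-0.15,0,0.2,0,0,0],[1,-0.2,0,0.3,0,0,0],[1,-0.3,0,0.4,0,0,0],[1,-0.3,0,0.4,0,0,0],[1,-0.3,0,0.4,0,0,0]]]'

```text
t: 21.3
tool_pos: [0.4754, -0.1206, 0.1948]
tool_rot: [2.45, 1.959, 0.003]
contact_force: [-3.2, -0.9, 0.0]
opening: 0.0216
```

```bash
python3 - <<'E'
from h import *
o=ctrl.get_obs();p=BX(o["tool_pos"]);print(o["t"],p,o["contact_force"],o["opening"])
g=p+[0,0,.019]-[.09,0,.084];r=np.hypot(g[0],g[2]);a0=np.pi-np.arctan2(g[2],g[0]);print(r,a0-.018)
s=look("scene");crop(s,180,130,300,240,5,"pics/s13.png")
E
```

```text
21.3 [-0.08979513  0.00096227  0.19477524] [-3.24464215 -0.86181171  0.01637443] 0.021644779651261718
0.22173836140773187 0.6072042784538618
```

View pics/s13.png

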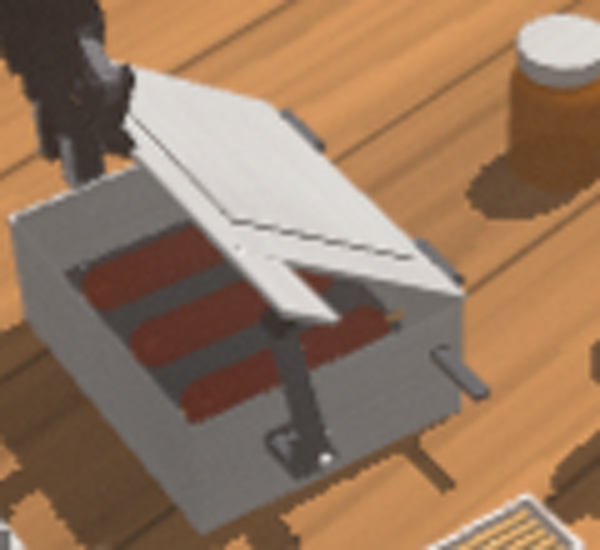

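Emit:
play_rows --motion '[[[1,-0.05,0,0.1,0,0,0],[1,-0.1,0,0.15,0,0,0],[1,-0.1,0,0.2,0,0,0],[1,-0.1,0,0.2,0,0,0]]]'

```text
t: 21.85
tool_pos: [0.4751, -0.1219, 0.193]
tool_rot: [2.45, 1.959, 0.002]
contact_force: [-4.4, -2.0, 1.7]
opening: 0.0218
```

Emit:
play_rows --motion '[[[1,-0.05,0,0.1,0,0,0],[1,-0.1,0,0.15,0,0,0],[1,-0.1,0,0.2,0,0,0],[1,-0.1,0,0.2,0,0,0]]]'

```text
t: 22.35
tool_pos: [0.4748, -0.1232, 0.1911]
tool_rot: [2.449, 1.958, 0.001]
contact_force: [-5.0, -2.2, 1.7]
opening: 0.0213
```

```bash
python3 - <<'E'
from h import *
o=ctrl.get_obs();p=BX(o["tool_pos"]);print(o["t"],p,o["contact_force"],o["wrist_torque"],o["opening"])
s=look("scene");crop(s,200,160,280,230,9,"pics/s14.png")
E
```

```text
22.35 [-0.09244797  0.00095089  0.19113156] [-5.02484676 -2.15137712  1.73335172] [-0.02785243  0.67889591  0.03922171] 0.02129105052610512
```

View pics/s14.png

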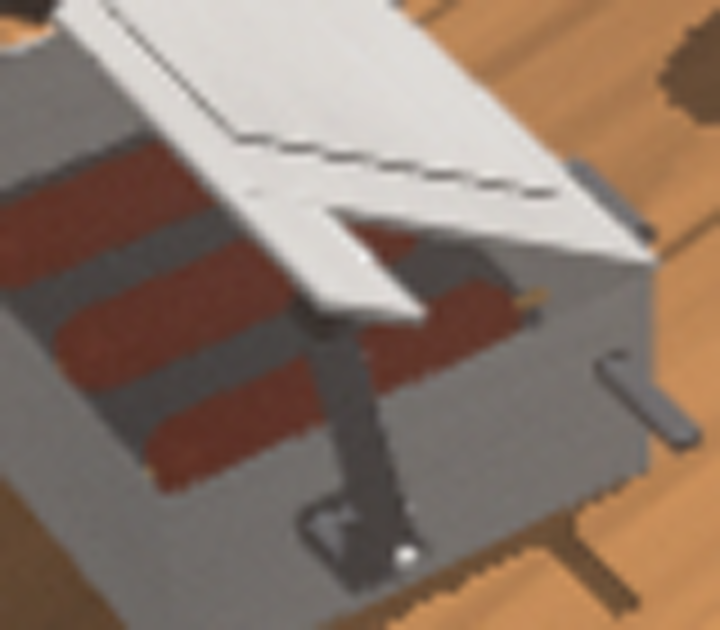

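```bash
python3 - <<'E'
from h import *
s=look("scene")
def lp(a,r,y,h): return W([.09-r*np.cos(a)+h*np.sin(a),y,.084+r*np.sin(a)+h*np.cos(a)])
for a in(.57,.59,.61,.63,.65):
    print(a,[np.round(proj(s,lp(a,*q)),1) for q in((.19,-.169,.007),(.15,-.169,.007),(.19,.111,.007))])
E
```

```text
0.57 [array([234.3, 195. ]), array([246. , 196.1]), array([183.2, 140.3])]
0.59 [array([235. , 193.8]), array([246.5, 195.2]), array([183.8, 139.2])]
0.61 [array([235.7, 192.5]), array([247.1, 194.2]), array([184.3, 138. ])]
0.63 [array([236.5, 191.3]), array([247.7, 193.3]), array([184.9, 136.9])]
0.65 [array([237.2, 190. ]), array([248.3, 192.3]), array([185.6, 135.8])]
```

Emit:
play_rows --motion '[[[1,-0.1,0,0.1,0,0,0],[1,-0.15,0,0.2,0,0,0],[1,-0.15,0,0.25,0,0,0],[1,-0.15,0,0.25,0,0,0]]]'

```text
t: 22.95
tool_pos: [0.4746, -0.1241, 0.1897]
tool_rot: [2.45, 1.959, 0.003]
contact_force: [-7.2, 1.7, 6.9]
opening: 0.0216
```

```bash
python3 - <<'E'
from h import *
o=ctrl.get_obs();p=BX(o["tool_pos"]);print(o["t"],p,o["contact_force"],o["wrist_torque"],o["opening"])
s=look("scene");crop(s,200,160,280,230,9,"pics/s15.png")
E
```

```text
22.95 [-0.09342157  0.00093529  0.18970649] [-7.20824317  1.70219156  6.86141924] [0.5702906  0.93748097 0.0353788 ] 0.021592153217310395
```

View pics/s15.png

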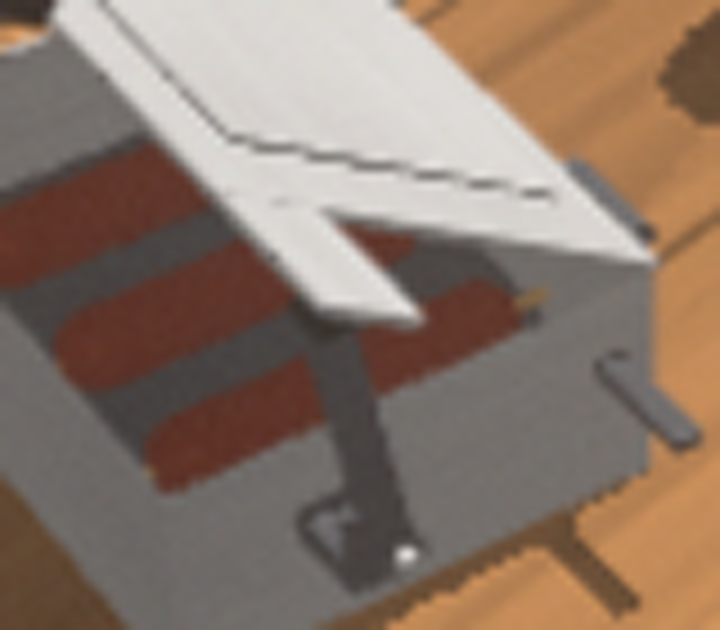

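The upward force has jumped to 6.9 N, so the ear is on the stay tip. I'll release the tab and withdraw.

Emit:
play_rows --motion '[[[0.2,0,0,0,0,0,0],[-0.2,0,0,0,0,0,0],[-1,0,0,0,0,0,0],[-1,0,0,0,0,0,0],[-1,0,0,0,0,0,0],[-1,0,0,-1,0,0,0],[-1,0,0,-3,0,0,0],[-1,0,0,-6,0,0,0],[-1,0,0,-10,0,0,0],[-1,-4,-3,-15,0,0,0],[-1,-8,-6,-18,0,0,0],[-1,-8,-6,-18,0,0,0],[-1,-8,-6,-18,0,0,0]]]'

```text
t: 24.62
tool_pos: [0.3978, -0.1885, 0.3706]
tool_rot: [2.449, 1.957, 0.004]
contact_force: [0.3, -0.1, -0.5]
opening: 0.0855
```

```bash
python3 - <<'E'
from h import *
o=ctrl.get_obs();p=BX(o["tool_pos"]);print(o["t"],p,o["contact_force"],o["opening"])
s=look("scene");crop(s,170,120,300,240,6,"pics/s16.png");cv2.imwrite("pics/s17.png",s["color"][:,:,::-1])
t=look("top");cv2.imwrite("pics/t17.png",t["color"][:,:,::-1])
E
```

```text
24.625 [-0.17316409  0.06174098  0.37058263] [ 0.28848944 -0.11850825 -0.51773798] 0.08552660559801577
```

View pics/s16.png

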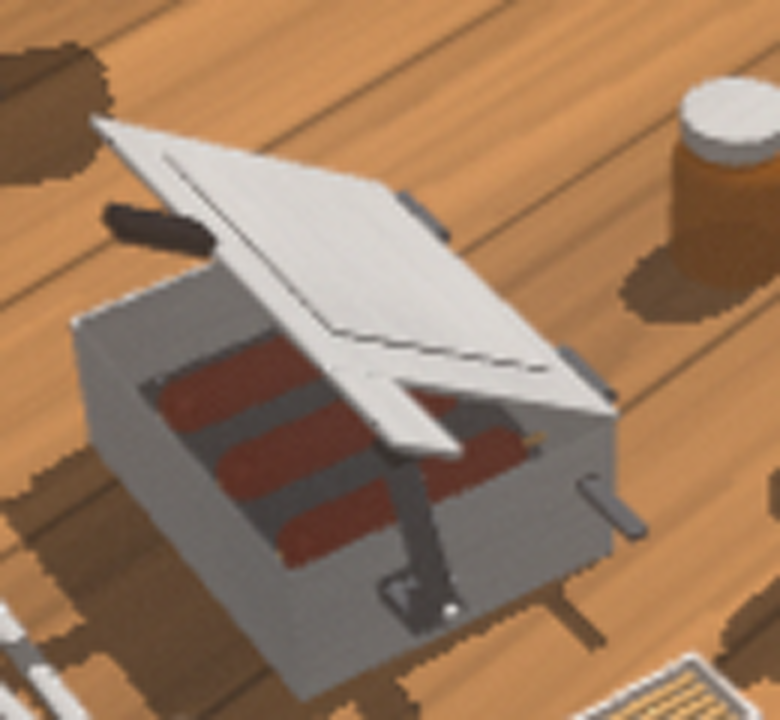

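View pics/s17.png

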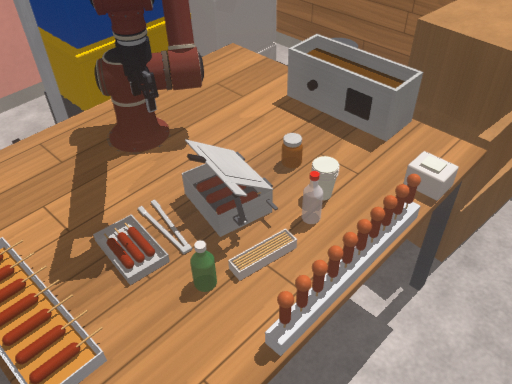

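View pics/t17.png

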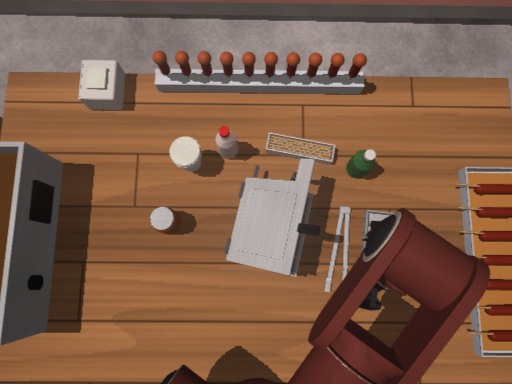

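The lid rests on the raised stay, with the ear on the tip at about (400,450) in the crop. Nothing else has moved and the gripper is clear, so I'll hand the job in.

```bash
python3 - <<'E'
from station import ctrl
print(ctrl.finish_job())
E
```

```text
the job is handed in; nothing more can be done
None
```

The warming box is propped open and the job was handed in at about 24.7 s of the 72 s allowed.

- **Lid opened:** I lifted it by the pull tab and swung it back to about 1.82 rad. After I let go, the pictures showed it leaning open on its own.
- **Stay raised:** I gripped the bar and flipped it to about 1.74 rad. It stayed up by itself when released.
- **Lid lowered:** I brought it down while holding the tab, until the upward force jumped to about 6.9 N. That showed the ear was on the stay tip, and I then let go and withdrew.

**Last checks:** the final pictures show the ear resting on the stay tip, and the other things look to be where they stood. The forces I read between moves stayed around 12 N or less.

**One disagreement:** the tool position put the lid at roughly 0.58 rad when the ear touched, against the expected 0.61. The picture taken just before contact fitted about 0.60, so this looks like grip or calibration error of a few millimetres.

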